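Turn the bench pin end for end in its holder

TASK

The bench pin clamped in the iron holder has its V-notched sawing end outwards; I need the plain square end out to brace the scroll against. Slacken the clamping lever, take the pin right out, turn it end for end, push it back in fully home with the notch inside, and tighten the lever again. Leave the other things on the bench where they are.

Things in the scene. Friction and masses are not known exactly. Their poses are not given: they have to be found in the camera images.
- holder: dark iron bench pin holder, bolted down: base plate 125 x 100 mm, 10 mm high, a column, and a box 76 mm wide (y), from x = -42 to +40 mm, roof at z = 94 mm, with a level pocket open to the holder's -x. Pocket floor at z = 60 mm, ceiling at 82 mm, width 50.4 mm (y), back stop at x = +30 mm. Origin: centre of the base plate's underside, at bench height; z up; -x points out of the mouth
- mouth (a point): centre of the pocket's mouth: 42 mm towards -x from the holder's origin, 71 mm up. The mouth is flared: over its first 8 mm it narrows by 4 mm on each of its four sides to the straight pocket (50.4 x 22 mm). The bench before the mouth and to the left of it is clear for 200 mm
- stop (a point): centre of the back stop's face at the bottom of the pocket: 30 mm towards +x from the holder's origin, 71 mm up
- pin: the bench pin, a hardwood board 134 mm long (x), 48 mm wide (y), 20 mm thick (z), about 95 g, with a V notch (22 mm wide, 36 mm deep) in its +x end; the -x end is plain and square. Origin: centre of the underside. It starts lying on the pocket's floor, plain end at the stop or up to 4 mm short of it, notched end 62 to 66 mm out of the mouth
- notched_end (a point): centre of the pin's notched end (67 mm towards the pin's +x, mid thickness; it lies in the open notch)
- plain_end (a point): centre of the pin's plain end (67 mm towards the pin's -x, mid thickness)
- clamp (a joint): angle (rad) of the clamping lever on the holder's roof, about a vertical axis 18 mm towards -x from the holder's origin. At 0 (stop) it is tight and points to the holder's -y; it grows anticlockwise from above to 1.5 (stop), pointing to +x. Above 1.1 its screw is clear of the pocket, below 0.15 it grips. It stays where left; about 4 N at the grip turns it, 7 N the last bit
- lever_grip (a point): middle of the lever's black grip, a level round bar 18 mm thick, from 33 to 89 mm from the lever's axis; this point is 62 mm from the axis and 125.5 mm above the bench. No part of holder or lever is higher than 135 mm
- scroll: bystander: unfinished violin neck blank with a carved scroll lying on its side, about 155 x 44 x 42 mm; origin under its middle
- gouge: bystander: carving gouge lying on the bench, 205 mm long, 26 mm thick; origin on the bench under the joint of handle and blade, blade to +x
- mallet: bystander: round carving mallet standing on its head, 80 mm across, 165 mm high; origin under its head
- plane: bystander: small brass thumb plane, 62 x 26 mm, about 40 mm high; origin under its middle
- screw: the clamping screw under the lever's hub; its flat round end (18 mm across) comes down through the pocket's roof onto the pin as the lever is tightened. Origin: centre of that end

How it is judged:
By the outcome, as a careful person would: the job done as asked, in the order asked, and still so for the second after the job is handed in, with the robot touching nothing.
It also fails if it takes over 72 s, if anything falls off the work surface, if the arm or the gripper's body presses on something with over 40 N, if the wrist force passes 120 N, or if a joint passes its speed limit or range.

ROBOT

A 6-joint arm with a two-finger parallel gripper is mounted at the origin on the work surface. World frame = base frame: x ahead of the robot, y to its left, z up, the work surface at z = 0. Lengths are in mm, angles in rad, forces in N, time in s.
With the tool pointing down it reaches from about 350 to 975 mm from the base axis. Payload 7.1 kg.
Tool frame: the origin (TCP) lies midway between the tips of the shut fingers; the grasp point (between the pads) lies env.hold_point_z behind it (env.hold_point_z is the distance from the TCP to the grasp point, in mm); z points along the fingers, y is the line along which they close (so a half turn about z gives the same grasp; the last joint's range is limited). The gripper opens to 88 mm and grips with 3 to 60 N. Pads are 20 mm wide; open, the fingers measure 115 mm over their backs; the gripper's body (75 mm by 178 mm) begins 61 mm behind the grasp point.
Start: joints at [1.128, 0.423, 1.63, -0, 1.089, -0.019], TCP at [256.985, 569.705, 222.675] pointing down, gripper open.
Joint ranges: [-3, 3], [-0.9, 2.11], [0.09, 2.58], [-1.31, 4.45], [0.11, 2.69], [-2.54, 2.54]. Speed limits (rad/s): [2.39, 2.39, 3.01, 3.14, 3.14, 3.14].

INTERFACE

Orientations are given as a unit quaternion [x, y, z, w].
In Python, from station import env gives the robot as it stands. Calls block until the motion is done:
- env.reach(position, orientation): joint-space move of the TCP to a pose.
- env.move_l(position, rot=None, rate=150, f_stop=None): straight line of the TCP; rot=None keeps the orientation; rate is the mean speed in mm/s. With f_stop (N) it stops when the force on the tool has changed by that much, and returns True; else False.
- env.move_joints(angles): joint-space move.
- env.set_gripper(opening): finger opening in mm; the grip force is fixed at half the most; returns when the fingers have stopped.
- env.hold(seconds).
- env.ik(position, orientation): joint angles nearest the present ones, or None.
- env.read_state(): the state.
- env.camera(name): name is "side" or "top" or "wrist"; returns the picture (420x560x3 uint8, blue, green, red); there is no depth.
- env.camera_params(name): a dict with "fx", "fy", "cx", "cy" (pixels), "dist" ([k1, k2, p1, p2, k3] as OpenCV has them; the pictures are not rectified), "pose" (4x4, takes a point from camera to world coordinates); the wrist camera has in their place "tool_from_camera" (4x4, takes a point from camera to tool coordinates, whose origin is the TCP and whose axes are the flange's). Camera axes: x right, y up, looking along -z (the intrinsics and any distortion apply to the point x, -y, -z); pixel columns grow to the right and rows downward; lengths in mm; the calibration is good to about 2 mm. A picture is of the moment at which its call begins: read the wrist's pose just before it. camera_params takes no time and is no camera call.
A pose or a line that the arm cannot do raises env.IKError and nothing moves.
- env.sign_off(): hands the job in; it is judged then, once.
Trained networks look in the newest picture that a camera, given by its name, has taken for a name from the list of things; names that differ only in an ending like _2 or _b are one class to them, and where a whole thing is asked for, a point or a joint stands for the part that bears it (a point fixed in the world has none). Each returns a list of dicts, best first, with "confidence" (0 to 1); they miss things now and then, are a little off and sometimes report something else, mostly with a low value. They report only what shows in the picture. A call takes as long as a camera call.
- env.boxes_of(camera, thing): "xy" ([column, row] in pixels, amid what is visible of it).
- env.trace(camera, thing): "mask" (420x560 bool, what is visible of it) and "xy" ([column, row] in pixels, amid what is visible of it).
- env.pinpoint(camera, thing): "xy" ([column, row] in pixels: a listed point, or the origin of a listed thing).
The state is a dict: "time_s": time; "qpos": joint angles; "dq": joint speeds; "tau": joint torques, N m; "tool_pos": TCP position; "orientation": TCP orientation; "force": force on the tool from outside, world axes, zero at the start; "wrist_torque": the same for the moment, N m; "width": finger opening in mm; "grip_force": force on a finger pad.
Only numpy, scipy, OpenCV 4.12 (cv2) and the standard library are available. Lean on these libraries where they do the work, as an engineer would, in place of code of your own. Each camera call takes 0.05 s, during which the arm holds its last target. There are 200 camera calls.

## Working session

There is one attempt and no reset: what is moved stays moved. The work goes in short steps, each a Python script; the robot and the scene stay as the last script left them, time stands still between calls to the robot, and variables do not carry over. Pictures are saved under pics/ and viewed, at most 10 in all, crops included, and the job is handed in when it is done.

```bash
ls; mkdir -p pics; cat > look.py <<'E'
from station import env
import cv2, numpy as np
ims=[]
for c in ("top","side"):
    im=env.camera(c); cv2.imwrite(f"pics/{c}0.png",im)
    p=env.camera_params(c); print(c,{k:np.round(v,3).tolist() for k,v in p.items()})
    for t in ("mouth","stop","notched_end","lever_grip","holder","pin","screw","scroll","gouge","mallet","plane"):
        r=env.pinpoint(c,t); print(t,[(np.round(d["xy"],1).tolist(),round(d["confidence"],2)) for d in r[:2]])
print(env.hold_point_z, {k:v for k,v in env.read_state().items()})
E
python3 look.py
```

```text
pics
station.py
top {'fx': 522.989, 'fy': 522.989, 'cx': 278.735, 'cy': 199.685, 'dist': [0.053, 0.0, 0.0, 0.0, 0.0], 'pose': [[0.027, 0.994, -0.103, 417.188], [-1.0, 0.025, -0.015, 23.469], [-0.012, 0.104, 0.995, 1393.644], [0.0, 0.0, 0.0, 1.0]]}
mouth [([337.5, 210.4], 0.81)]
stop [([333.6, 183.6], 0.56), ([365.7, 196.5], 0.35)]
notched_end [([335.8, 233.9], 0.6)]
lever_grip [([362.9, 197.4], 0.57)]
holder [([330.0, 194.6], 0.76)]
pin [([332.8, 210.0], 0.91)]
screw []
scroll [([153.1, 189.8], 0.84)]
gouge [([423.9, 244.0], 0.84), ([149.3, 187.7], 0.27)]
mallet [([428.1, 165.6], 0.88)]
plane [([137.9, 249.0], 0.63)]
side {'fx': 538.356, 'fy': 538.356, 'cx': 273.644, 'cy': 210.646, 'dist': [0.004, 0.0, 0.0, 0.0, 0.0], 'pose': [[-0.837, 0.279, -0.471, -170.576], [-0.547, -0.447, 0.708, 1128.008], [-0.013, 0.85, 0.527, 914.713], [0.0, 0.0, 0.0, 1.0]]}
mouth [([305.0, 202.6], 0.72)]
stop [([286.4, 196.0], 0.82)]
notched_end [([324.3, 205.9], 0.77)]
lever_grip [([285.5, 196.0], 0.29)]
holder [([292.4, 220.4], 0.78)]
pin [([303.9, 200.1], 0.69)]
screw [([326.0, 206.4], 0.64)]
scroll [([191.4, 304.3], 0.79)]
gouge [([359.7, 194.1], 0.7), ([188.3, 306.5], 0.47)]
mallet []
plane [([234.0, 334.9], 0.75)]
18.700000000000003 {'time_s': 1.2, 'qpos': array([ 1.12799981e+00,  4.23100563e-01,  1.62990616e+00, -2.47109115e-05,
        1.08859207e+00, -1.90228678e-02]), 'dq': array([-0.00094558,  0.00063173,  0.00011249,  0.00161004, -0.00024629,
       -0.00067564]), 'tau': array([ 1.98393187e-03, -5.44580626e+01, -2.74049824e+01,  6.45481632e-02,
        1.67823915e-02, -1.38462221e-05]), 'tool_pos': array([256.99021643, 569.70077599, 222.67228289]), 'orientation': array([ 2.10299300e-01,  9.77637051e-01, -5.49771122e-06,  9.95253656e-06]), 'force': array([ 0.03373567,  0.11773973, -0.00531358]), 'wrist_torque': array([ 0.04120794, -0.00263144,  0.00061591]), 'grip_force': 0.0, 'width': 87.70493272689565}
```

```bash
python3 - <<'E'
import cv2
a=cv2.imread("pics/top0.png")[130:290,110:460]
cv2.imwrite("pics/a.png",cv2.resize(a,None,fx=2.2,fy=2.2,interpolation=cv2.INTER_CUBIC))
a=cv2.imread("pics/side0.png")[130:310,200:400]
cv2.imwrite("pics/b.png",cv2.resize(a,None,fx=3.3,fy=3.3,interpolation=cv2.INTER_CUBIC))
E
cat > h.py <<'E'
from station import env
import cv2, numpy as np
from scipy.spatial.transform import Rotation as R
from scipy.optimize import least_squares
P={c:env.camera_params(c) for c in ("top","side")}
def KD(p): return np.array([[p["fx"],0,p["cx"]],[0,p["fy"],p["cy"]],[0,0,1.]]),np.array(p["dist"])
def proj(X,p,pose):
    X=np.atleast_2d(X); q=(X-pose[:3,3])@pose[:3,:3]*[1,-1,-1]
    K,D=KD(p); return cv2.projectPoints(q,np.zeros(3),np.zeros(3),K,D)[0].reshape(-1,2)
def ray(xy,p,pose):
    K,D=KD(p); u=cv2.undistortPoints(np.array([[xy]],float),K,D)[0,0]
    return pose[:3,:3]@np.array([u[0],-u[1],-1.]),pose[:3,3]
def atz(xy,c,z,pose=None):
    d,o=ray(xy,P[c],np.array(P[c]["pose"])); return o+d*(z-o[2])/d[2]
E
python3 - <<'E'
from h import *
for n,c,xy,z in [("mouth","top",(337.5,210.4),71),("stop","top",(333.6,183.6),71),("notch","top",(335.8,233.9),70),("lever","top",(362.9,197.4),125.5),("holder","top",(330,194.6),0),("pin","top",(332.8,210),60),("mallet","top",(428.1,165.6),0),("gouge","top",(423.9,244),0),("scroll","top",(153.1,189.8),0),("plane","top",(137.9,249),0),
("mouth","side",(305,202.6),71),("stop","side",(286.4,196),71),("notch","side",(324.3,205.9),70),("holder","side",(292.4,220.4),0),("pin","side",(303.9,200.1),60),("lever","side",(285.5,196),125.5)]:
    print(c,n,atz(xy,c,z).round(1))
E
```

```text
top mouth [ 531.2 -106.5   71. ]
top stop [599.4 -95.5  71. ]
top notch [ 471.7 -103.2   70. ]
top lever [ 559.8 -162.2  125.5]
top holder [579.2 -92.8   0. ]
top pin [532.8 -95.6  60. ]
top mallet [ 663.9 -353.1    0. ]
top gouge [ 454.4 -341.6    0. ]
top scroll [580.1 381.9   0. ]
top plane [421.1 413.7   0. ]
side mouth [528.2 -95.9  71. ]
side stop [597.5 -99.8  71. ]
side notch [ 469.9 -111.3   70. ]
side holder [565.7 -84.4   0. ]
side pin [ 547.9 -123.1   60. ]
side lever [550.1 -19.2 125.5]
```

View pics/a.png

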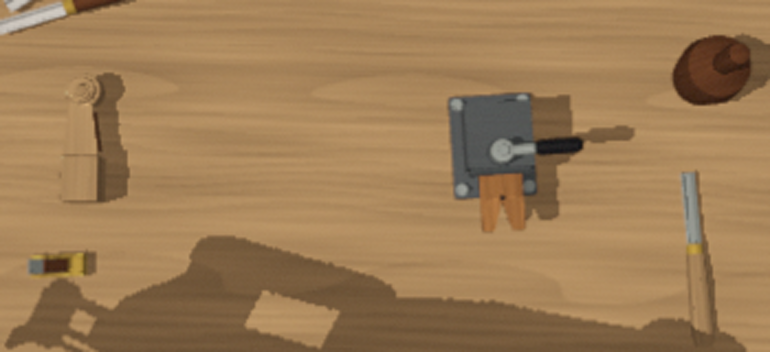

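View pics/b.png

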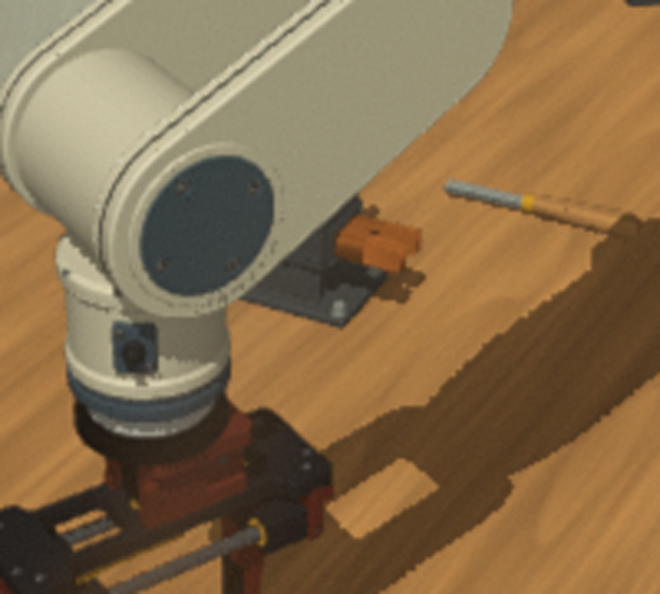

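```bash
cat >> h.py <<'E'
def down(yaw): return (R.from_euler('z',yaw)*R.from_euler('x',np.pi)).as_quat()
def wpose():
    s=env.read_state(); T=np.eye(4); T[:3,:3]=R.from_quat(s["orientation"]).as_matrix(); T[:3,3]=s["tool_pos"]
    return T@np.array(env.camera_params("wrist")["tool_from_camera"])
E
python3 - <<'E'
from h import *
print(np.round(env.camera_params("wrist")["tool_from_camera"],3))
env.reach([500,-105,330],down(1.63))
W=wpose(); im=env.camera("wrist"); np.save("W1.npy",W); cv2.imwrite("pics/w1.png",im)
for t in ("mouth","stop","notched_end","lever_grip","holder","pin","clamp"):
    r=env.pinpoint("wrist",t) if t!="clamp" else []; print(t,[(np.round(d["xy"],1).tolist(),round(d["confidence"],2)) for d in r[:2]])
s=env.read_state(); print(s["time_s"],s["qpos"].round(3),s["tool_pos"].round(1))
E
```

```text
[[   0.       0.952    0.306   83.903]
 [   1.      -0.       0.       0.225]
 [   0.       0.306   -0.952 -161.993]
 [   0.       0.       0.       1.   ]]
mouth [([302.5, 178.0], 0.78)]
stop [([355.0, 180.0], 0.93)]
notched_end [([255.6, 181.5], 0.71)]
lever_grip [([325.2, 237.9], 0.96)]
holder [([326.5, 170.1], 0.95)]
pin [([307.4, 176.9], 0.91)]
clamp []
4.1167 [-0.23   0.138  1.763 -0.     1.241 -0.289] [ 500.1 -104.8  330. ]
```

View pics/w1.png

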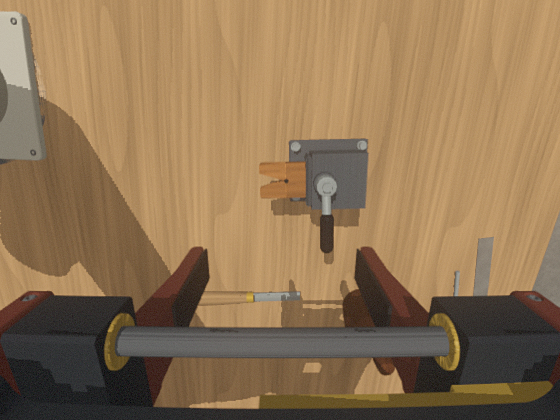

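```bash
python3 - <<'E'
from h import *
W=np.load("W1.npy"); pw=env.camera_params("wrist"); pt=P["top"]; Tp=np.array(pt["pose"])
pts={"mouth":(-42,0,71),"stop":(30,0,71),"lever":(-18,-62,125.5),"holder":(0,0,0)}
obs=[("mouth","w",302.5,178),("stop","w",355,180),("lever","w",325.2,237.9),("holder","w",326.5,170.1),
("mouth","t",337.5,210.4),("stop","t",333.6,183.6),("lever","t",362.9,197.4),("holder","t",330,194.6)]
def H(v,X): 
    c,s=np.cos(v[2]),np.sin(v[2]); X=np.atleast_2d(X).astype(float); return np.c_[v[0]+c*X[:,0]-s*X[:,1],v[1]+s*X[:,0]+c*X[:,1],X[:,2]]
def res(v,cams="wt"):
    return np.concatenate([(proj(H(v,pts[n]),*((pw,W) if c=="w" else (pt,Tp)))[0]-[x,y])*(1 if c=="w" else 1.2) for n,c,x,y in obs if c in cams])
for cams in ("w","t","wt"):
    f=least_squares(res,[575,-95,.05],args=(cams,),loss="soft_l1"); print(cams,f.x.round(3),f.fun.round(1))
v=f.x; np.save("v.npy",v)
im=cv2.imread("pics/w1.png"); S=5
x0,y0=245,125; a=cv2.resize(im[y0:y0+118,x0:x0+150],None,fx=S,fy=S,interpolation=cv2.INTER_CUBIC)
def line(L,col,cl=True):
    q=(proj(H(v,L),pw,W)-[x0,y0]+.5)*S; cv2.polylines(a,[q.round().astype(int)],cl,col,1)
line([(-62.5,-50,10),(62.5,-50,10),(62.5,50,10),(-62.5,50,10)],(0,255,255))
line([(-42,-38,94),(40,-38,94),(40,38,94),(-42,38,94)],(0,255,0))
line([(-18,0,125.5),(-18,-89,125.5)],(255,0,255),False)
line([(-106,-24,80),(-42,-24,80),(-42,24,80),(-106,24,80)],(255,255,0))
cv2.imwrite("pics/ov.png",a)
E
```

```text
w [ 5.74831e+02 -1.02153e+02  6.80000e-02] [ 1.6  1.8 -0.3 -0.5 -0.5 -3.1 -0.   0.8]
t [ 5.71949e+02 -9.86630e+01  1.13000e-01] [-1.5  0.4 -0.1 -1.1  0.  -0.6  2.6  3.3]
wt [ 5.74080e+02 -1.00756e+02  7.90000e-02] [ 1.1  1.1 -0.7 -1.7 -0.5 -4.  -0.4 -0.1 -1.2 -0.5  1.4 -2.1  0.9 -0.6
  3.5  2.4]
```

View pics/ov.png

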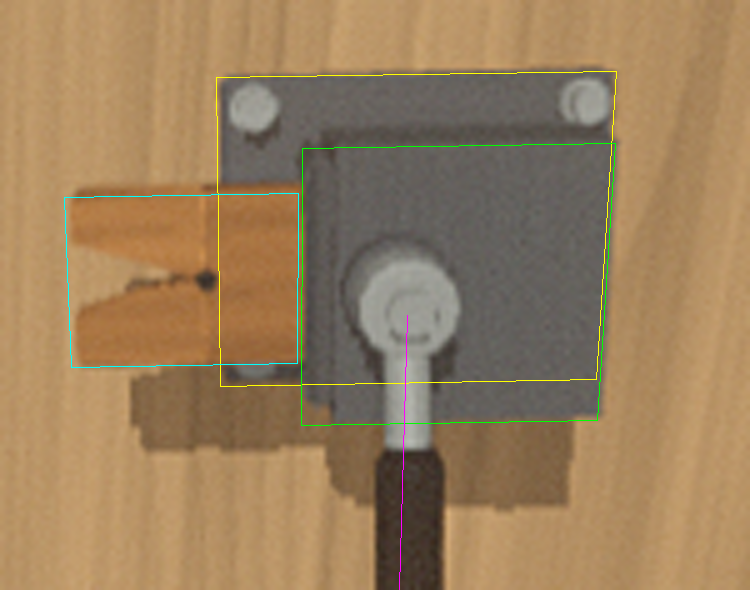

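```bash
python3 - <<'E'
from h import *
env.reach([540,-135,215],down(1.66))
W=wpose(); im=env.camera("wrist"); np.save("W2.npy",W); cv2.imwrite("pics/w2.png",im)
for t in ("mouth","stop","notched_end","lever_grip","holder","pin"):
    r=env.pinpoint("wrist",t); print(t,[(np.round(d["xy"],1).tolist(),round(d["confidence"],2)) for d in r[:2]])
print(env.read_state()["time_s"])
cv2.imwrite("pics/w2b.png",cv2.resize(im[:300,120:520],None,fx=2,fy=2,interpolation=cv2.INTER_CUBIC))
E
```

```text
mouth [([275.5, 166.5], 0.77)]
stop [([346.1, 169.8], 0.58)]
notched_end [([214.6, 166.9], 0.79)]
lever_grip [([301.2, 249.5], 0.96)]
holder [([310.1, 158.3], 0.86)]
pin [([281.7, 165.5], 0.94), ([300.9, 246.4], 0.74)]
5.0333
```

View pics/w2b.png

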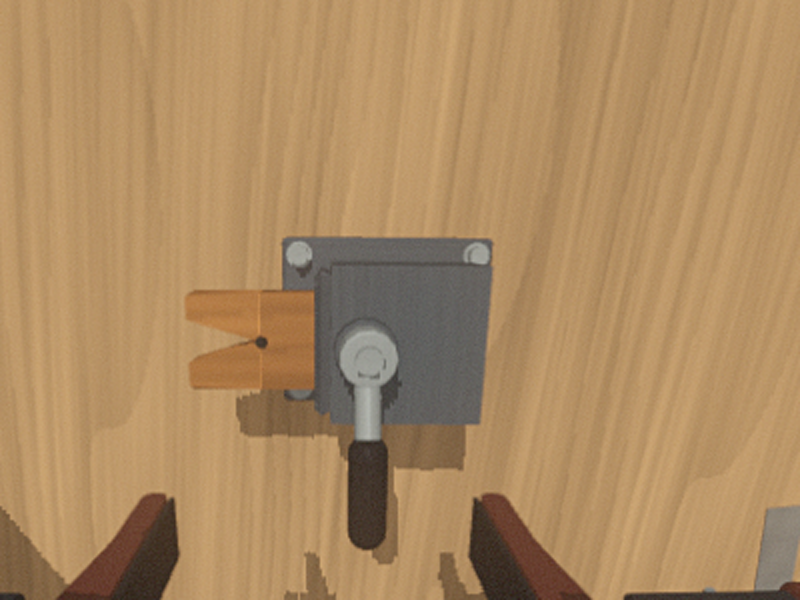

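```bash
python3 - <<'E'
from h import *
W=np.load("W2.npy"); pw=env.camera_params("wrist")
pts=np.array([(-62.5,50,10),(62.5,50,10),(40,38,94),(40,-38,94),(-18,-89,125.5)],float)
obs=np.array([(283,238),(492,239),(491,265),(480,423),(367,548)])/2.+[120,0]-.25
def H(v,X): 
    c,s=np.cos(v[2]),np.sin(v[2]); X=np.atleast_2d(X).astype(float); return np.c_[v[0]+c*X[:,0]-s*X[:,1],v[1]+s*X[:,0]+c*X[:,1],X[:,2]]
f=least_squares(lambda v:(proj(H(v,pts),pw,W)-obs).ravel(),[575,-100,.087]); print(f.x.round(4),f.fun.round(1))
np.save("v.npy",f.x); v=f.x
# pin corners (left end, z=80) in holder frame, and lever grip points
for q,z in [((186,292),80),((190,388),80),((314,290),80),((314,388),80),((367,445),125.5),((367,540),125.5)]:
    d,o=ray(np.array(q)/2.+[120,0]-.25,pw,W); X=o+d*(z-o[2])/d[2]
    c,s=np.cos(v[2]),np.sin(v[2]); r=X-[v[0],v[1],0]; print(q,X.round(1),"holder:",round(c*r[0]+s*r[1],1),round(-s*r[0]+c*r[1],1))
E
```

```text
[ 5.750977e+02 -1.002317e+02  9.530000e-02] [-1.5 -0.1  0.8 -1.   0.6  0.4  0.3  0.5 -0.4  0.2]
(186, 292) [469.1 -84.5  80. ] holder: -104.0 25.7
(190, 388) [ 472.2 -132.5   80. ] holder: -105.5 -22.3
(314, 290) [530.9 -78.2  80. ] holder: -41.9 26.1
(314, 388) [ 535.  -126.9   80. ] holder: -42.4 -22.7
(367, 445) [ 560.3 -139.2  125.5] holder: -18.5 -37.3
(367, 540) [ 565.5 -186.1  125.5] holder: -17.7 -84.5
```

```bash
cat >> h.py <<'E'
v=np.array([575.0,-99.5,.091])
def H(x,y,z):
    c,s=np.cos(v[2]),np.sin(v[2]); return np.array([v[0]+c*x-s*y,v[1]+s*x+c*y,z])
def lev(phi,r=62,z=106.8):
    a=phi-np.pi/2; return H(-18+r*np.cos(a),r*np.sin(a),z), down(v[2]+np.pi/2+phi)
def st(m=""):
    s=env.read_state(); print(m,"t",round(s["time_s"],2),"p",s["tool_pos"].round(1),"F",s["force"].round(1),"w",round(s["width"],1),"g",round(s["grip_force"],1),"q6",round(s["qpos"][5],2))
E
python3 - <<'E'
from h import *
p,q=lev(0); 
env.reach(p+[0,0,50],q); env.set_gripper(45)
print(env.move_l(p,rate=120,f_stop=15)); env.set_gripper(0); st("gripped")
for k in range(1,8):
    p,q=lev(1.3*k/7); b=env.move_l(p,q,rate=90,f_stop=60); st(b)
    if b: break
W=wpose(); cv2.imwrite("pics/w3.png",env.camera("wrist"))
E
```

```text
False
gripped t 7.34 p [ 562.9 -163.   107.2] F [-1.   0.1  4.2] w 17.3 g 30.0 q6 -0.39
False t 7.67 p [ 574.5 -160.7  107.2] F [0.1 2.  4.3] w 17.5 g 30.1 q6 -0.57
False t 8.01 p [ 585.  -156.4  107.2] F [-0.8  1.8  5.1] w 17.1 g 30.1 q6 -0.74
False t 8.34 p [ 594.6 -150.2  107.2] F [-1.1  1.7  5.2] w 17.3 g 30.1 q6 -0.91
False t 8.68 p [ 603.  -142.4  107.2] F [-1.5  1.9  6.3] w 17.3 g 30.1 q6 -1.08
False t 9.01 p [ 609.7 -133.1  107.2] F [-2.6  1.9  6. ] w 17.1 g 30.1 q6 -1.25
False t 9.34 p [ 614.6 -122.8  107.2] F [-2.7  1.6  6.2] w 17.3 g 30.0 q6 -1.42
False t 9.68 p [ 617.5 -111.7  107.2] F [-3.4  1.6  7.5] w 17.4 g 30.0 q6 -1.59
```

```bash
python3 - <<'E'
from h import *
th=v[2]
env.set_gripper(60); p=env.read_state()["tool_pos"]; env.move_l(p+[0,0,60],rate=200)
env.set_gripper(88)
q=down(th+np.pi)
env.reach(H(-75,0.5,150),q); st("above")
W=wpose(); cv2.imwrite("pics/w4.png",env.camera("wrist")); np.save("W4.npy",W)
print(env.move_l(H(-75,0.5,62.5),rate=120,f_stop=12)); st("at pin")
env.set_gripper(0); st("gripped")
for x in (-85,-172):
    b=env.move_l(H(x,0.5,62.7),rate=100,f_stop=40); st(b)
    if b: break
cv2.imwrite("pics/w5.png",env.camera("wrist"))
E
```

```text
above t 12.17 p [ 500.5 -106.   150.5] F [0.2 0.  0.7] w 87.9 g 0.0 q6 -1.89
False
at pin t 13.1 p [ 500.9 -105.9   62.9] F [ 0.7  0.4 -0.2] w 88.0 g 0.0 q6 -1.89
gripped t 13.8 p [ 500.3 -105.8   62.6] F [0.5 0.5 1.3] w 48.2 g 30.0 q6 -1.89
False t 14.05 p [ 489.5 -106.7   62.5] F [ 0.5 -0.1 -1. ] w 47.7 g 30.0 q6 -1.9
False t 15.07 p [ 404.5 -114.8   62.8] F [-0.8  0.2 -0.4] w 47.9 g 30.0 q6 -1.97
```

```bash
python3 - <<'E'
from h import *
th=v[2]; q=down(th)
p=env.read_state()["tool_pos"]; env.move_l(p+[0,0,90],rate=200)
A=np.array([510,70,0.]); env.reach(A+[0,0,110],q); st("over")
print(env.move_l(A+[0,0,12],rate=120)); print(env.move_l(A+[0,0,1.5],rate=25,f_stop=4)); st("down")
env.set_gripper(70); 
ax=np.array([np.cos(th),np.sin(th),0])
p=env.read_state()["tool_pos"]; env.move_l(p+[0,0,60],rate=200)
# pin's plain end is ~104 mm behind grip; go 81 back
B=p-ax*81; B[2]=70; env.move_l(B,rate=200); 
env.move_l(B+[0,0,30],rate=200); st("over plain")
W=wpose(); np.save("W6.npy",W); im=env.camera("wrist")
r=env.trace("wrist","pin"); print(r[0]["confidence"],r[0]["mask"].sum())
m=r[0]["mask"].astype(np.uint8); (c,_,_)=cv2.minAreaRect(max(cv2.findContours(m,0,2)[0],key=cv2.contourArea)); 
cs=cv2.boxPoints(cv2.minAreaRect(max(cv2.findContours(m,0,2)[0],key=cv2.contourArea)))
pw=env.camera_params("wrist")
for k in cs:
    d,o=ray(k,pw,W); print(k.round(),(o+d*(20-o[2])/d[2]).round(1))
cv2.imwrite("pics/w6.png",im)
E
```

```text
over t 18.7 p [509.9  69.9 109.9] F [-1.3  1.  -1.5] w 47.6 g 30.0 q6 1.59
False
True
down t 20.05 p [510.4  70.    3.6] F [0.7 0.4 0.6] w 48.2 g 30.0 q6 1.59
over plain t 21.92 p [431.6  62.9 100.6] F [ 0.8 -0.  -0.6] w 69.8 g 0.0 q6 1.6
0.68 9294
[248. 246.] [405.4  89.8  20. ]
[248.  80.] [539.9  97.8  20. ]
[313.  80.] [544.3  49.3  20. ]
[313. 246.] [410.5  33.1  20. ]
```

View pics/w6.png

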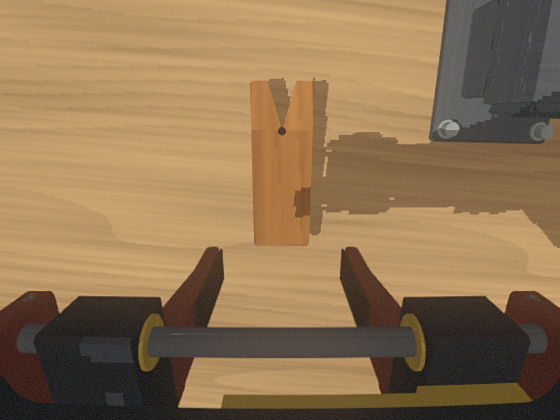

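```bash
python3 - <<'E'
from h import *
th=v[2]; q=down(th)
p=env.read_state()["tool_pos"]; p[2]=2.6
print(env.move_l([*p[:2],12],q,rate=150,f_stop=12), env.move_l(p,q,rate=40,f_stop=8)); st()
zg=env.read_state()["tool_pos"][2]; env.set_gripper(0); st("grip")
env.move_l([*p[:2],140],rate=200)
env.reach(H(-174,0.5,120),q); z=60.8+zg
env.move_l(H(-174,0.5,z),rate=120); st("before mouth")
for x,f in ((-145,15),(-120,15),(-90,15),(-74,25)):
    b=env.move_l(H(x,0.5,z),q,rate=60 if x<-80 else 30,f_stop=f); st((x,b))
    if b: break
s=env.read_state(); d=s["tool_pos"]-[v[0],v[1],0]; print("holder x",d[0]*np.cos(th)+d[1]*np.sin(th), s["wrist_torque"].round(2))
cv2.imwrite("pics/w7.png",env.camera("wrist"))
E
```

```text
False False
 t 23.13 p [429.9  62.7   2.7] F [0.2 0.3 0.3] w 70.0 g 0.0 q6 1.6
grip t 23.61 p [430.   62.6   2.7] F [ 0.8 -0.2  1.9] w 47.6 g 30.0 q6 1.6
before mouth t 25.82 p [ 402.  -114.2   63.6] F [-0.6 -0.5 -1.4] w 48.0 g 30.0 q6 1.17
(-145, False) t 26.45 p [ 430.4 -112.1   63.4] F [-1.   0.1 -1.6] w 47.5 g 30.0 q6 1.2
(-120, False) t 27.02 p [ 455.4 -109.8   63.3] F [-1.2 -0.  -1.3] w 47.6 g 30.0 q6 1.22
(-90, False) t 27.67 p [ 485.1 -107.    63.3] F [-0.5 -0.1 -0.1] w 47.8 g 30.0 q6 1.24
(-74, False) t 28.35 p [ 494.3 -105.3   62. ] F [-17.8  -5.1   6.7] w 47.6 g 30.0 q6 1.25
holder x -80.8908057640945 [-1.    3.14 -0.27]
```

```bash
python3 - <<'E'
from h import *
th=v[2]; q=down(th)
env.set_gripper(75); st("released")
p=env.read_state()["tool_pos"]; env.move_l(H(-80,0.5,150),q,rate=200)
env.move_l(H(-135,0.5,150),q,rate=200); env.set_gripper(0)
env.move_l(H(-135,0.5,62),q,rate=150); env.move_l(H(-118,0.5,62),q,rate=80,f_stop=12)
b=env.move_l(H(-100,0.5,62),q,rate=25,f_stop=12); st(b)
s=env.read_state(); d=s["tool_pos"]-[v[0],v[1],0]; print("holder x",d[0]*np.cos(th)+d[1]*np.sin(th))
env.move_l(H(-140,0.5,62),q,rate=150); env.move_l(H(-140,0.5,200),q,rate=200)
env.reach(H(-30,-20,215),down(th+np.pi/2)); st()
W=wpose(); np.save("W8.npy",W); im=env.camera("wrist"); pw=env.camera_params("wrist")
for t in ("plain_end","lever_grip","mouth","notched_end"):
    print(t,[(np.round(k["xy"],1).tolist(),round(k["confidence"],2)) for k in env.pinpoint("wrist",t)[:2]])
print("expect plain end corners",proj(np.array([H(-104,24,80),H(-104,-24,80)]),pw,W).round(1), "lever1.3",proj(lev(1.3,62,125.5)[0],pw,W).round(1))
cv2.imwrite("pics/w8.png",im)
E
```

```text
released t 29.02 p [ 501.5 -105.7   63.5] F [ 0.6 -0.   0.1] w 75.2 g 0.0 q6 1.25
True t 32.66 p [ 458.9 -109.2   61.5] F [-0.1  0.4  0.1] w 0.2 g 0.0 q6 1.22
holder x -116.50285591882817
 t 35.18 p [ 546.4 -122.   214.3] F [-0.6 -1.1  0.5] w 1.0 g 0.0 q6 -0.33
plain_end [([210.2, 178.2], 0.95), ([338.6, 179.5], 0.67)]
lever_grip [([363.6, 215.1], 0.7)]
mouth [([268.5, 181.4], 0.88)]
notched_end []
expect plain end corners [[206.1 159.1]
 [209.6 206. ]] lever1.3 [[363.5 212.6]]
```

View pics/w8.png

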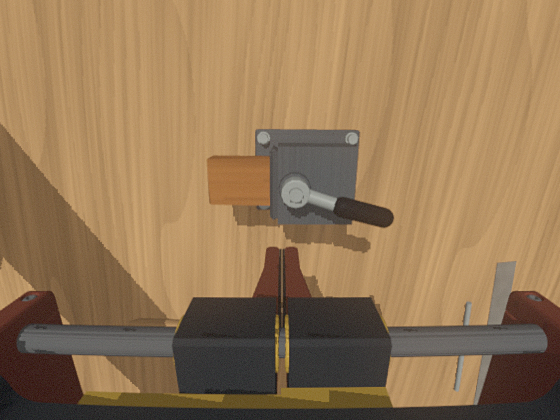

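```bash
python3 - <<'E'
from h import *
env.set_gripper(50); p,q=lev(1.3)
env.reach(p+[0,0,60],q); print(env.move_l(p,rate=120,f_stop=15)); env.set_gripper(0); st("grip")
for f in (1.1,.9,.7,.5,.3,.12):
    p,q=lev(f); b=env.move_l(p,q,rate=90,f_stop=40); st((f,b))
    if b: break
p,q=lev(-.15); print(env.move_l(p,q,rate=25,f_stop=25)); st("tight")
s=env.read_state(); a=H(-18,0,0); d=s["tool_pos"]-a; print("phi",np.arctan2(d[1],d[0])+np.pi/2-v[2])
E
```

```text
False
grip t 38.75 p [ 618.3 -112.1  107.1] F [0.5 0.6 1.6] w 17.4 g 30.0 q6 -1.59
(1.1, False) t 39.1 p [ 614.8 -124.6  107.1] F [ 0.  -2.2  2.8] w 17.4 g 30.0 q6 -1.41
(0.9, False) t 39.45 p [ 609.2 -135.4  107.1] F [-1.9 -3.8  4.3] w 17.2 g 30.0 q6 -1.23
(0.7, False) t 39.8 p [ 601.5 -145.   107. ] F [-0.6 -4.3  4.6] w 17.6 g 30.0 q6 -1.05
(0.5, False) t 40.15 p [ 591.9 -153.1  107. ] F [-0.3 -7.   4.6] w 17.5 g 30.0 q6 -0.87
(0.3, False) t 40.5 p [ 580.9 -159.1  107. ] F [-1.2 -7.1  4.6] w 17.2 g 30.0 q6 -0.68
(0.12, False) t 40.83 p [ 570.3 -162.5  107.1] F [-2.2 -7.4  5.2] w 17.3 g 30.0 q6 -0.51
True
tight t 41.37 p [ 561.8 -163.5  107.2] F [2.9 0.3 0.4] w 18.0 g 30.4 q6 -0.31
phi -0.01613699707325325
```

Tight at about 0. Release, back off, and check.

```bash
python3 - <<'E'
from h import *
th=v[2]
env.set_gripper(45); p=env.read_state()["tool_pos"]; env.move_l(p+[0,0,70],rate=150)
env.reach([540,-135,215],down(1.66)); st()
W=wpose(); im=env.camera("wrist"); pw=env.camera_params("wrist")
print("plain corners exp",proj(np.array([H(-104,24,80),H(-104,-24,80)]),pw,W).round(1),"lever",proj(lev(0,62,125.5)[0],pw,W).round(1),[k["xy"] for k in env.pinpoint("wrist","lever_grip")[:1]],[k["xy"] for k in env.pinpoint("wrist","plain_end")[:1]])
cv2.imwrite("pics/w9.png",cv2.resize(im[:300,120:520],None,fx=2,fy=2,interpolation=cv2.INTER_CUBIC))
E
```

```text
t 42.92 p [ 539.8 -134.6  214.8] F [ 0.7  0.4 -1.3] w 45.0 g 0.0 q6 -0.36
plain corners exp [[212.9 146.6]
 [216.1 194.6]] lever [[303.1 247.5]] [[300.3, 249.8]] [[212.6, 167.6]]
```

View pics/w9.png

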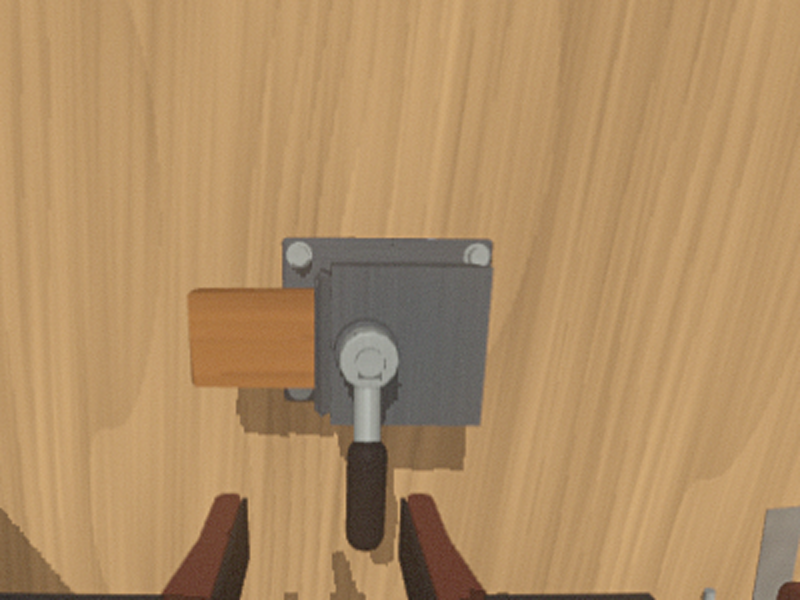

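The plain square end is out, from (189,290) to (192,386). It sits slightly further in than the notched end did at the start, and the lever is back at its tight position, with its grip end at (366,548).

```bash
python3 -c "
from station import env
print(env.sign_off())"
```

```text
the job is handed in; nothing more can be done
None
```

The pin is turned end for end, pushed home with the notch inside and the plain end out, and the lever is tight again. I kept the arm clear of the other things on the bench but took no final picture of them, and the job is handed in at about 43 s.

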